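Load a resin cartridge into the denture injection press

ROBOT

A 6-joint arm with a two-finger parallel gripper is mounted at the origin on a cart in front of the work surface, level with it; the furniture and walls round the work are solid. World frame = base frame: x ahead of the robot, y to its left, z up, the work surface at z = 0. Lengths are in m, angles in rad, forces in N, time in s.
With the tool pointing down it reaches from about 0.225 to 0.875 m from the base axis. Payload 3.4 kg.
Tool frame: the origin (TCP) lies between the finger pads; the fingertips stand 8 mm ahead of it and the grasp point (between the pads) lies 11 mm behind it; z points along the fingers, y is the line along which they close (so a half turn about z gives the same grasp; the last joint's range is limited). The gripper opens to 85 mm and grips with 20 to 120 N. Pads are 22 mm wide; open, the fingers measure 114 mm over their backs; the gripper's body (76 mm by 85 mm) begins 54 mm behind the grasp point. The pads swing forward as they close: fully open they stand 13 mm farther back than shut.
Start: joints at [-1.441, 0.276, 1.505, -0, 1.361, -0.121], TCP at [0.143, -0.557, 0.239] pointing down, gripper open.
Joint ranges: [-2.89, 2.89], [-0.75, 2.08], [0.22, 2.7], [-1.18, 4.32], [0.11, 2.71], [-2.7, 2.7]. Speed limits (rad/s): [2.57, 2.57, 3.14, 3.14, 3.14, 3.14].

INTERFACE

Orientations are given as a unit quaternion [w, x, y, z].
In Python, from rig import manip gives the robot as it stands.
- The arm moves only by the tool move_arm, never from a script. Its argument "deltas" is a list that holds one entry, the list of rows, each a list of 5 numbers: the shift along the tool's x, y, z normalised to -1 to 1, where 1 is 80 cm, then the turn about the tool's z normalised to -1 to 1, where 1 is 120 degrees, then the closure, from -1 (fully open) to 1 (shut). In form: [[[tx, ty, tz, twist, grip], ...]]. A call has 1 to 12 rows; each row is the pose to reach, as a shift and turn from the pose commanded when the call began, along the tool's axes at that moment; what a row does not reach only later rows make up. A row lasts 1/10 s, in which the tool goes at most 50 mm and 8.59 degrees, less where a joint would pass 70% of its speed; a pose out of reach is approached as far as the arm can. A call with a number of a shift or a turn outside -1 to 1 is refused whole. A call with a gripper value outside its range is refused whole. The fingers move at their own pace and stop on an object; "squeeze" is the grip in N (left out, the last holds). Time passes only in rows, so rows that repeat a pose let the fingers close. It gives the time, the measured TCP pose, the force, the opening and the grip force at its end, in the units of the state.
- manip.get_state(): the state, without advancing time (a new reading comes with each control period).
- manip.get_image(name): name is "side" or "top"; returns the picture (400x640x3 uint8, red, green, blue); there is no depth.
- manip.camera_params(name): a dict with "fx", "fy", "cx", "cy" (pixels), "R" (3x3) and "t" (3): a world point X has camera coordinates R X + t. Camera axes: x right, y down, z forward; pixel columns grow to the right and rows downward; lengths in m; the calibration is good to about 2 mm. A picture is of the moment at which its call begins. camera_params takes no time and is no camera call.
- manip.sign_off(): hands the job in; it is judged then, once.
The state is a dict: "clock": time; "qpos": joint angles; "qd": joint speeds; "effort": joint torques, N m; "position": TCP position; "ee_rot": TCP orientation; "contact_force": force on the tool from outside, world axes, zero at the start; "moment": the same for the moment, N m; "width": finger opening in m; "gripper_force": force on a finger pad.
Only numpy, scipy, OpenCV 4.12 (cv2) and the standard library are available. Lean on these libraries where they do the work, as an engineer would, in place of code of your own. Each camera call takes 0.05 s, during which the arm holds its last target. There are 200 camera calls.

TASK

Load the lying resin cartridge into the injection press with the fingertips alone: its thin aluminium dents, so never grip, lift or shove it hard. Roll it sideways over the bench, up the ramp and into the V-block, neck towards the nozzle plate, then push gently on its tail until its neck is in the hole of the nozzle plate and its shoulder is fully home against the plate. Last, swing the keeper arm across behind its tail as far as it goes, let go, and leave everything else on the bench where it stands.

Things in the scene. Friction and masses are not known exactly. Their poses are not given: they have to be found in the camera images.
- cartridge: the resin cartridge that LIES on its side beside the ramp: aluminium cylinder 36 mm across, 100 mm long, pale label band, 0.16 kg. Origin: centre of the cylinder, on its axis. x axis: along the axis from tail to neck: flat tail at -50 mm, shoulder at +50 mm, 20 mm thick neck to +62 mm; y and z turn as it rolls. Let go, it soon stops on the level and rolls back down the ramp
- press: the injection press, fixed: V-block with ramp, nozzle plate, flask in a screw clamp. Origin: on the bench under the seat line, where the axis of a cartridge seated in the V lies (y = 0, z = 28 mm). x: along the V towards the nozzle plate, away from the robot; y: left, towards ramp and cartridge. V-block from x = -85 to +75 mm; plate (74 mm high), flask and clamp from there to x = +195 mm
- ramp_lip (a point): middle of the ramp's lip, its highest line, along the press's x: y = +18, z = 16 mm in the press frame. The ramp rises to it (15 degrees) from the bench at y = +76 mm over the V-block's whole length; past it the V's 30 degree flank falls to the bottom (y = -7, z = 3 mm), then the far flank rises at 60 degrees to 24 mm high at y = -19 mm, ending at y = -24 mm
- nozzle (a point): centre of the nozzle hole's mouth, on the seat line: press x = +75, y = 0, z = 28 mm; hole 26 mm across, in an upright steel plate 100 mm wide. Home, the cartridge's shoulder is against the plate: its origin at press x = +25 mm, tail at -25 mm. For the neck to pass the plate the cartridge must come over the lip with its origin at press x between -55 and +10 mm
- keeper (a joint): angle of the keeper arm about its upright pivot, 0 to 2.0 rad; starts open at 0 to 0.45, turns with about 1 N at its end, stays where left. At 2.0 (its stop, shut) it points along the press's +y across the V; seen from above it turns clockwise as the value grows. It points along the press direction at angle 3.571 - value, counted from +x towards +y
- neck_end (a point): centre of the end face of the lying cartridge's neck, on its axis: press x = +87 mm when home
- keeper_pivot (a point): the keeper's pivot axis at the arm's mid-height: press x = -33, y = -45, z = 35.5 mm. The arm is a flat steel bar 12 mm wide, from 27.5 to 43.5 mm above the bench, reaching 62 mm from the pivot; its post stands on a foot plate 8 mm high. Shut, its front face is 2 mm behind the tail of a cartridge that is home
- keeper_end (a point): free end of the keeper arm, at its mid-height, 62 mm from the pivot. A fingertip pushes the arm's outer flank near this end
- spare: a smaller cartridge (28 mm across, 80 mm high with its neck) STANDING on its tail, neck up; leave it. Origin: centre of its underside
- model: plaster jaw model, 67 x 66 x 28 mm, right of the press; leave it. Origin: centre of its underside
- brushes: white pot of brushes, 70 mm across, 152 mm high, right of the clamp; leave it. Origin: centre of its underside
- pad: white paper mixing pad, 100 x 76 x 12 mm, to the left; leave it. Origin: centre of its underside
- ring: plain casting ring, 42 mm across, 50 mm high, to the left; leave it. Origin: centre of its underside
There are look-alikes about, which are no part of the job. Leave any green look-alike of the cartridge alone.

How it is judged:
On the way, in this order (a step that is already met when the one before it is completed fails the run):
1. the cartridge has rolled at least a quarter turn ((angle between cartridge's own y axis and vertical below 0.7 rad or angle between cartridge's own y axis and vertical above 2.44 rad)), for 0.02 s.
2. the cartridge lies in the V-block (z of cartridge in the frame of press between 0.024 and 0.031 m and y of cartridge in the frame of press between -0.005 and 0.005 m and angle between the x axis of cartridge and the x axis of press, either way round below 0.06 rad), for 0.2 s.
At the end, for the whole second after the job is handed in: The cartridge lies at rest in the V-block (its axis within 5 mm of the seat line and 0.06 rad of its direction), its neck in the nozzle hole and its shoulder within 4 mm of the nozzle plate, and the keeper stands across the V behind its tail, within 0.1 rad of its stop (all of step 2 and x of neck_end in the frame of press between 0.083 and 0.091 m and value of joint keeper above 1.9 rad and linear speed of cartridge below 0.01 m/s); the robot touches nothing.
It fails at once if the cartridge is lifted off the bench (by more than 8 mm before the ramp, or more than 12 mm over the ramp's lip) ((y of cartridge in the frame of press above 0.1 m and height (world z) of cartridge above 0.026 m) or height (world z) of cartridge above 0.046 m).
It fails at once if the cartridge is gripped or shoved with more than 30 N (contact force between the fingers and cartridge above 30 N).
It fails at once if another thing on the bench is moved by more than 25 mm (distance of any of spare, model, brushes, pad, ring from where it was at the start of the episode above 0.025 m).
It also fails if it takes over 58 s, if anything falls off the work surface, if the arm or the gripper's body presses on something with over 40 N, if the wrist force passes 120 N, or if a joint passes its speed limit or range.

## Working session

There is one attempt and no reset: what is moved stays moved. The work goes in short steps, Python scripts to look and compute and a tool call to move; the robot and the scene stay as the last step left them, time stands still between calls to the robot, and variables do not carry over. Pictures are saved under pics/ and viewed, at most 10 in all, crops included, and the job is handed in when it is done.

Besides the shell and the picture viewer there is one more tool, called after "Request:" by a JSON object that holds its "name" and its "arguments", one argument or row to a line. move_arm: Moves the arm, as the interface text tells. Scaled input: -1 to 1 covers 80 cm each way for a shift and 120 degrees each way for a turn. Its arguments: {"type":"object","properties":{"deltas":{"type":"array","items":{"type":"array","items":{"type":"array","items":{"type":"number","minimum":-1,"maximum":1}}}},"squeeze":{"type":"number"}},"required":["deltas"]}

```bash
mkdir -p pics
cat > h.py <<'E'
import numpy as np, cv2
from rig import manip
def cam(n):
    p=manip.camera_params(n); return p,np.array(p['R']),np.array(p['t'])
def ray(n,u,v):
    p,R,t=cam(n); d=R.T@np.array([(u-p['cx'])/p['fx'],(v-p['cy'])/p['fy'],1.]); return -R.T@t,d
def onz(n,u,v,z):
    o,d=ray(n,u,v); return o+d*(z-o[2])/d[2]
def tri(u1,u2,a='top',b='side'):
    o1,d1=ray(a,*u1);o2,d2=ray(b,*u2)
    s=np.linalg.lstsq(np.c_[d1,-d2],o2-o1,rcond=None)[0]
    p,q=o1+s[0]*d1,o2+s[1]*d2
    return (p+q)/2,np.linalg.norm(p-q)
def px(n,X):
    p,R,t=cam(n); c=R@np.array(X)+t; return np.array([p['fx']*c[0]/c[2]+p['cx'],p['fy']*c[1]/c[2]+p['cy']])
def snap(n,f):
    im=np.array(manip.get_image(n))[:,:,::-1].copy(); cv2.imwrite('pics/'+f,im); return im
E
python3 - <<'E'
from h import *
np.set_printoptions(precision=4,suppress=True)
snap('top','t0.png');snap('side','s0.png')
for n in('top','side'):
    p,R,t=cam(n);print(n,p['fx'],p['cx'],p['cy'],-R.T@t,R[2])
s=manip.get_state();print(s['clock'],s['position'],s['ee_rot'],s['width'],s['contact_force'])
E
```

```text
top 379.17720833487914 321.6161484547753 197.64407897256842 [0.4111 0.0683 1.0748] [ 0.1524 -0.0155 -0.9882]
side 440.29304673277505 317.6819043839322 198.1155490363989 [0.6076 1.1114 1.0105] [-0.035  -0.7468 -0.6641]
0.1 [ 0.1426 -0.5565  0.2385] [-0.0009  0.9922  0.125   0.    ] 0.08556461582808876 [0.1773 0.4714 0.1881]
```

View pics/t0.png

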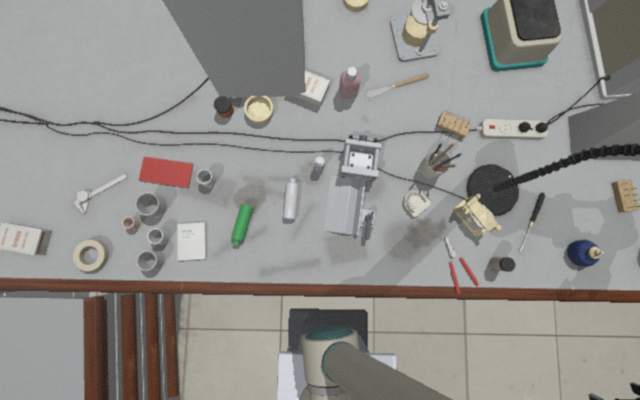

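View pics/s0.png

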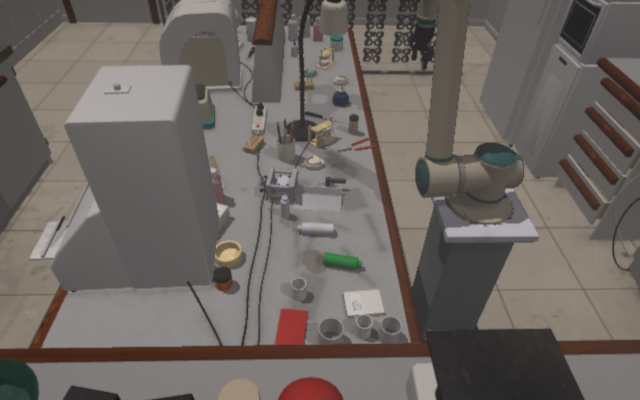

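The top view shows two lying cylinders: silver with a label at (291,199), and green at (241,225), which is the look-alike to leave. The standing spare is at (318,167), and the press and ramp are at (350,195). The silver one lies beside the ramp and fits the description, so I'll confirm it in an enlarged crop.

Run:
```python
from h import *
a=cv2.imread('pics/t0.png')[125:255,265:395]; b=cv2.imread('pics/s0.png')[160:260,250:360]
A=cv2.resize(a,(520,520),interpolation=cv2.INTER_CUBIC)
cv2.imwrite('pics/c0.png',A)
B=cv2.resize(b,(770,700)[:2],interpolation=cv2.INTER_CUBIC)[:560]
cv2.imwrite('pics/c1.png',B)
```

```text
(no output)
```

View pics/c0.png

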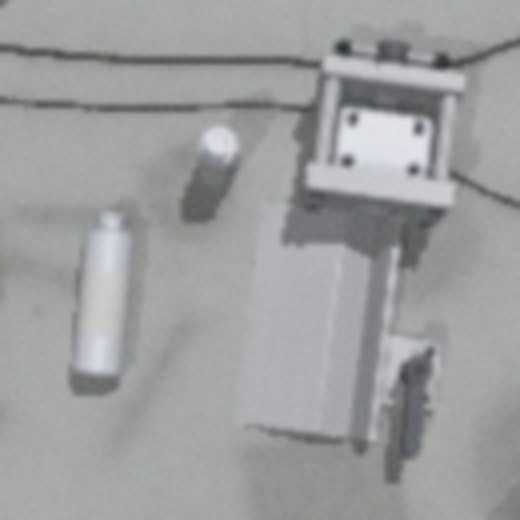

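View pics/c1.png

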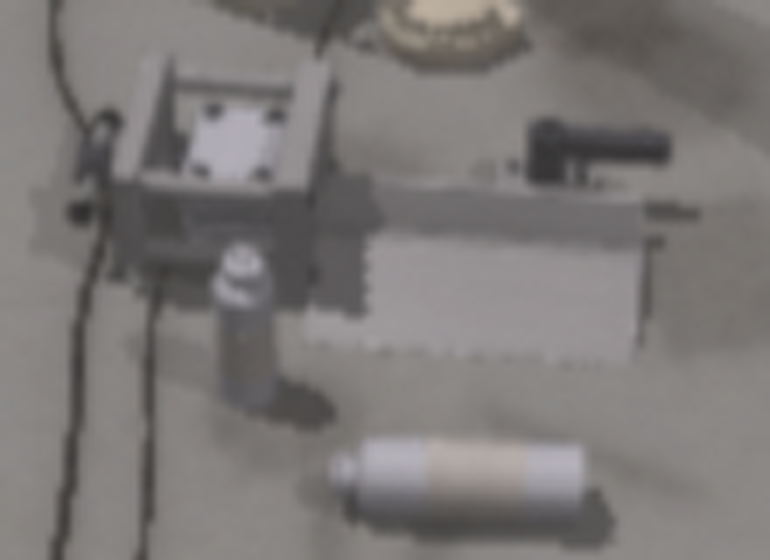

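The crop confirms it: the silver cartridge with the pale band has its neck away from the robot. Neck end is about (113,213) in the crop and tail about (97,372). The plate's near top edge runs (306,190) to (452,207), and the keeper is open at the right. Now to measure.

```bash
cat > m.py <<'E'
from h import *
np.set_printoptions(precision=4,suppress=True)
T=lambda u,v:((u-1.5)/4+265,(v-1.5)/4+125)
S=lambda u,v:((u-3)/7+250,(v-3)/7+160)
print('plate L',tri(T(306,190),S(303,190)),'R',tri(T(452,207),S(333,60)))
for n,u,z in(('ramp foot near',(240,426),0),('lip near',(321,435),16e-3),('lip far',(340,245),16e-3),('flank near',(372,447),24e-3),('flank far',(399,248),24e-3),('pl L',(306,190),.074),('pl R',(452,207),.074),('neck end',(113,211),.018),('tail',(97,374),.018)):
    print(n,onz('top',*T(*u),z))
for n,u,z in(('ramp foot near',(630,362),0),('ramp foot far',(305,345),0),('flank near',(643,203),.024),('neck end',(335,468),.018),('tail',(585,473),.018),('pl L',(303,190),.074),('pl R',(333,60),.074),):
    print('S',n,onz('side',*S(*u),z))
print('neck',tri(T(113,213),S(335,470)))
print('kp top',onz('top',*T(426,357),.0435),onz('side',*S(547,130),.0435),'end',onz('top',*T(410,457),.0435),onz('side',*S(668,145),.0435))
print('spare',onz('top',*T(218,140),.08),onz('side',*S(240,258),.08),tri(T(218,140),S(242,258)))
# cartridge mask
t=cv2.imread('pics/t0.png');bg=t.astype(int)
E
python3 m.py
```

```text
plate L (array([0.6375, 0.0012, 0.0735]), np.float64(0.001854533691761837)) R (array([ 0.6259, -0.097 ,  0.0754]), np.float64(0.0020875203287217333))
ramp foot near [0.4812 0.0408 0.    ]
lip near [ 0.4752 -0.0154  0.016 ]
lip far [ 0.6102 -0.0272  0.016 ]
flank near [ 0.4673 -0.0501  0.024 ]
flank far [ 0.6076 -0.0682  0.024 ]
pl L [0.6365 0.0014 0.074 ]
pl R [ 0.6273 -0.0975  0.074 ]
neck end [0.6303 0.1346 0.018 ]
tail [0.514  0.1419 0.018 ]
S ramp foot near [0.4829 0.0417 0.    ]
S ramp foot far [0.6383 0.0289 0.    ]
S flank near [ 0.4719 -0.0474  0.024 ]
S neck end [0.6231 0.1296 0.018 ]
S tail [0.5102 0.1336 0.018 ]
S pl L [0.6384 0.0013 0.074 ]
S pl R [ 0.625  -0.0983  0.074 ]
neck (array([0.6254, 0.1346, 0.0227]), np.float64(0.0049210032987464375))
kp top [ 0.5285 -0.0846  0.0435] [ 0.5186 -0.0807  0.0435] end [ 0.46   -0.0738  0.0435] [ 0.4591 -0.0688  0.0435]
spare [0.6681 0.0616 0.08  ] [0.6662 0.0564 0.08  ] (array([0.6658, 0.0618, 0.0852]), np.float64(0.0017606568361011857))
```

```bash
cat >> h.py <<'E'
from scipy.spatial.transform import Rotation as Rn
O=np.array([.558,-.042]); YAW=-.093
PR=np.array([[np.cos(YAW),-np.sin(YAW)],[np.sin(YAW),np.cos(YAW)]])
def w2p(X): return PR.T@(np.array(X[:2])-O)
def p2w(x,y): return O+PR@np.array([x,y])
def rot():
    q=manip.get_state()['ee_rot']; return Rn.from_quat(q[[1,2,3,0]] if isinstance(q,np.ndarray) else [q[1],q[2],q[3],q[0]]).as_matrix()
def go(x,y,z,head=np.pi/2):   # press-frame target, tool-x heading in press frame -> normalised row
    s=manip.get_state(); R=rot(); d=R.T@(np.r_[p2w(x,y),z]-np.array(s['position']))
    h=np.arctan2(R[1,0],R[0,0]); dt=-((head+YAW-h+np.pi)%(2*np.pi)-np.pi)
    print('row',np.round(d/.8,4),'twist',round(np.degrees(dt)/120,4))
def st():
    s=manip.get_state(); R=rot()
    print('t',s['clock'],'press',np.round(w2p(s['position'])*1e3,1),'z',np.round(s['position'][2]*1e3,1),'head',np.degrees(np.arctan2(R[1,0],R[0,0])-YAW).round(1),'w',round(s['width'],4),'F',np.round(s['contact_force'],1),'q',np.round(s['qpos'],2))
E
python3 - <<'E'
from h import *
go(-.012,.229,.12); st()
t=cv2.imread('pics/t0.png');s=cv2.imread('pics/s0.png')
for n,im in(('top',t),('side',s)):
    h=cv2.cvtColor(im,cv2.COLOR_BGR2HSV);m=cv2.inRange(h,(50,120,40),(75,255,255))
    nn,l,stt,c=cv2.connectedComponentsWithStats(m);i=1+np.argmax(stt[1:,4]);pts=np.argwhere(l==i)[:,::-1]
    b=cv2.boxPoints(cv2.minAreaRect(pts.astype(np.float32)));print(n,[w2p(onz(n,*p,.018)).round(3) for p in b])
E
```

```text
row [ 0.7449 -0.7685  0.1496] twist -0.5859
t 0.1 press [-365.8 -550.9] z 238.5 head 19.7 w 0.0856 F [0.2 0.5 0.2] q [-1.44  0.28  1.51  0.    1.36 -0.12]
top [array([-0.134,  0.328]), array([-0.038,  0.316]), array([-0.043,  0.287]), array([-0.139,  0.3  ])]
side [array([-0.041,  0.307]), array([-0.043,  0.278]), array([-0.141,  0.292]), array([-0.137,  0.321])]
```

Request:
{"name": "move_arm", "arguments": {
  "deltas": [
    [[0.7449,-0.7685,0,-0.5859,0.05],[0.7449,-0.7685,0,-0.5859,0.05],[0.7449,-0.7685,0,-0.5859,0.05],[0.7449,-0.7685,0,-0.5859,0.05],[0.7449,-0.7685,0,-0.5859,0.05],[0.7449,-0.7685,0,-0.5859,0.05],[0.7449,-0.7685,0,-0.5859,0.05],[0.7449,-0.7685,0,-0.5859,0.05],[0.7449,-0.7685,0,-0.5859,0.05],[0.7449,-0.7685,0,-0.5859,0.05],[0.7449,-0.7685,0,-0.5859,0.05],[0.7449,-0.7685,0,-0.5859,0.05]]
  ]
}}

```text
clock: 1.3
position: [0.4407, -0.034, 0.2392]
ee_rot: [0.0, 0.739, 0.674, -0.0]
contact_force: [0.9, -0.7, 0.1]
width: 0.0404
gripper_force: 0.0
```

```bash
python3 -c "
from h import *
go(-.012,.229,.10); st()"
```

```text
row [0.2899 0.132  0.1739] twist 0.0002
t 1.3 press [-117.6   -2.9] z 239.2 head 90.0 w 0.0404 F [ 0.9 -0.7  0.1] q [-0.23  0.07  1.76 -0.    1.3  -0.14]
```

Request:
{"name": "move_arm", "arguments": {
  "deltas": [
    [[0.29,0.132,0.1,0,0.05],[0.29,0.132,0.174,0,0.05],[0.29,0.132,0.174,0,0.05],[0.29,0.132,0.174,0,0.05],[0.29,0.132,0.174,0,0.05],[0.29,0.132,0.174,0,0.05],[0.29,0.132,0.174,0,0.05],[0.29,0.132,0.174,0,0.05],[0.29,0.132,0.174,0,0.05]]
  ]
}}

```text
clock: 2.2
position: [0.5666, 0.1844, 0.1004]
ee_rot: [0.0, 0.739, 0.673, -0.0]
contact_force: [-0.3, -0.1, 0.1]
width: 0.0406
gripper_force: 0.0
```

```bash
python3 -c "
from h import *
st();go(-.012,.229,.028)
a=snap('top','t1.png')[150:250,235:335]; b=snap('side','s1.png')[190:290,270:370]
cv2.imwrite('pics/c2.png',np.hstack([cv2.resize(x,(400,400),interpolation=cv2.INTER_CUBIC) for x in(a,b)]))"
```

```text
t 2.2 press [-12.5 226.2] z 100.4 head 90.0 w 0.0406 F [-0.3 -0.1  0.1] q [ 0.2   0.41  1.66 -0.    1.07  0.29]
row [0.0036 0.0006 0.0905] twist -0.0001
```

View pics/c2.png

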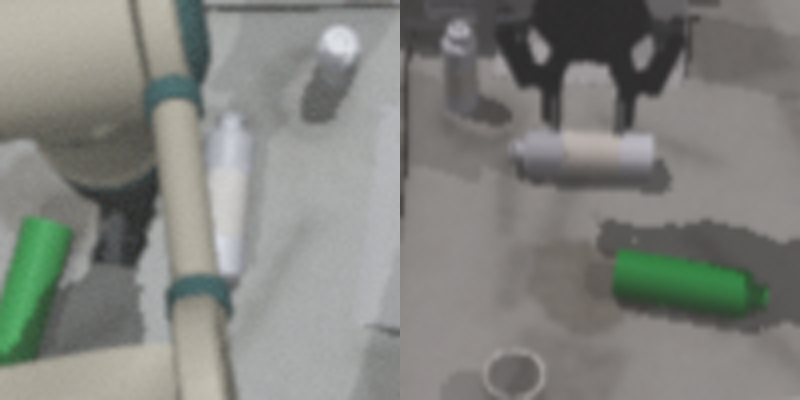

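The side view shows both fingertips ending near (308,222) and (326,222), framing the label of the cartridge. I'll get the tip height from that row.

Run:
```python
from h import *
im=cv2.imread('pics/s1.png')
print(im[215:228,306:310].mean(axis=(1,2)).round(), im[215:228,325:329].mean(axis=(1,2)).round())
for v in(221.5,222.5,223.5):
    o,d=ray('side',317,v);p=o+d*(.184+.0-o[1])/d[1];print(v,p)
```

```text
[ 64.  64.  64.  64.  67.  78.  96. 119. 144. 160. 162. 157. 148.] [ 60.  67.  69.  69.  71.  74.  81. 102. 138. 170. 183. 184. 178.]
221.5 [0.56419975 0.184      0.09323286]
222.5 [0.56411702 0.184      0.08906657]
223.5 [0.56403395 0.184      0.08488253]
```

Request:
{"name": "move_arm", "arguments": {
  "deltas": [
    [[0.0036,0,0.05,0,0.05],[0.0036,0,0.093,0,0.05],[0.0036,0,0.093,0,0.05],[-0.005,0,0.093,0,0.05],[-0.01,0,0.093,0,0.05],[-0.015,0,0.093,0,0.05],[-0.02,0,0.093,0,0.05],[-0.025,0,0.093,0,0.05],[-0.03,0,0.093,0,0.05],[-0.035,0,0.093,0,0.05]]
  ]
}}

```text
clock: 3.3
position: [0.5644, 0.1569, 0.0258]
ee_rot: [0.0, 0.739, 0.674, 0.0]
contact_force: [-1.2, 0.1, 0.3]
width: 0.0405
gripper_force: 0.0
```

```bash
cat > look.py <<'E'
from h import *
import sys
st()
b=snap('side',sys.argv[1]+'.png')
# label band: warm pixels near bench corridor
hs=cv2.cvtColor(b,cv2.COLOR_BGR2HSV)
B=b.astype(int); m=((B[:,:,2]-B[:,:,0]>18)&(B[:,:,2]>120)).astype(np.uint8); m[:175]=0;m[260:]=0;m[:,:270]=0;m[:,350:]=0
n,l,s,c=cv2.connectedComponentsWithStats(m)
for i in range(1,n):
    if s[i,4]>15: print(s[i],c[i].round(1),'press z18',w2p(onz('side',*c[i],.027)).round(3))
cv2.imwrite('pics/c_'+sys.argv[1]+'.png',cv2.resize(b[170:260,250:360],(770,630)[:2],interpolation=cv2.INTER_CUBIC)[:600])
E
python3 look.py s2
```

```text
t 3.3 press [-12.1 198.6] z 25.8 head 90.0 w 0.0405 F [-1.2  0.1  0.3] q [ 0.15  0.48  1.77 -0.    0.89  0.25]
```

View pics/c_s2.png

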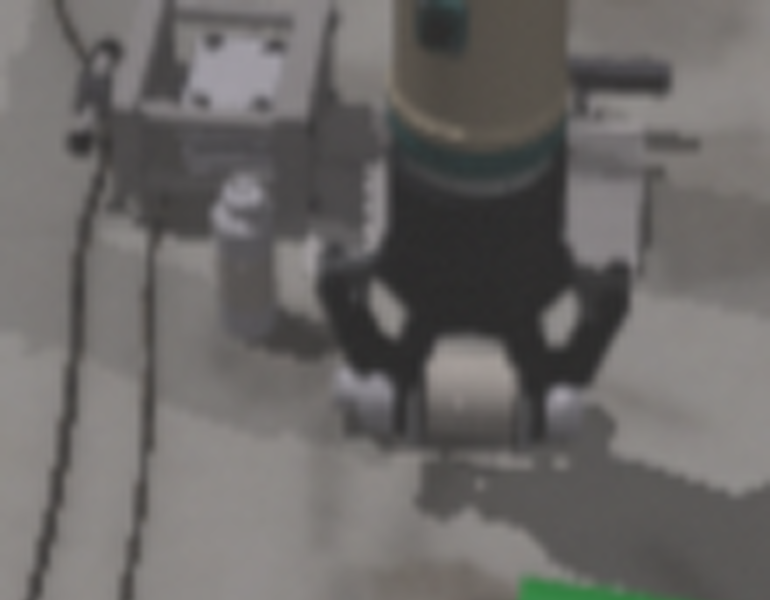

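The crop shows both fingers bearing on the cartridge either side of its label, neck at (335,385), with negligible force. It is rolling, so I'll keep pushing.

Request:
{"name": "move_arm", "arguments": {
  "deltas": [
    [[-0.006,0,0,0,0.05],[-0.012,0,0,0,0.05],[-0.018,0,0,0,0.05],[-0.024,0,0,0,0.05],[-0.03,0,0,0,0.05],[-0.036,0,0,0,0.05],[-0.042,0,0,0,0.05],[-0.048,0,0,0,0.05],[-0.054,0,0,0,0.05],[-0.06,0,0,0,0.05],[-0.066,0,0,0,0.05],[-0.072,0,0,0,0.05]]
  ]
}}

```text
clock: 4.55
position: [0.559, 0.0995, 0.0257]
ee_rot: [0.0, 0.739, 0.674, -0.0]
contact_force: [0.4, -0.2, -0.4]
width: 0.0403
gripper_force: 0.1
```

Request:
{"name": "move_arm", "arguments": {
  "deltas": [
    [[-0.005,0,0,0,0.05],[-0.01,0,0,0,0.05],[-0.015,0,0,0,0.05],[-0.02,0,0,0,0.05],[-0.025,0,0,0,0.05],[-0.03,0,0,0,0.05],[-0.035,0,0,0,0.05],[-0.04,0,0,0,0.05],[-0.045,0,0,0,0.05],[-0.05,0,0,0,0.05]]
  ]
}}

```text
clock: 5.55
position: [0.5568, 0.0627, 0.0274]
ee_rot: [-0.001, 0.74, 0.672, 0.003]
contact_force: [0.3, 11.7, 11.4]
width: 0.0405
gripper_force: 6.8
```

```bash
python3 look.py s3; python3 -c "
from h import *
b=cv2.imread('pics/s3.png')
cv2.imwrite('pics/c_s3.png',cv2.resize(b[160:240,260:350],(720,640)[:2],interpolation=cv2.INTER_CUBIC)[:600])"
```

```text
t 5.55 press [-10.9 104.2] z 27.4 head 89.8 w 0.0405 F [ 0.3 11.7 11.4] q [-0.02  0.45  1.83  0.01  0.86  0.08]
```

View pics/c_s3.png

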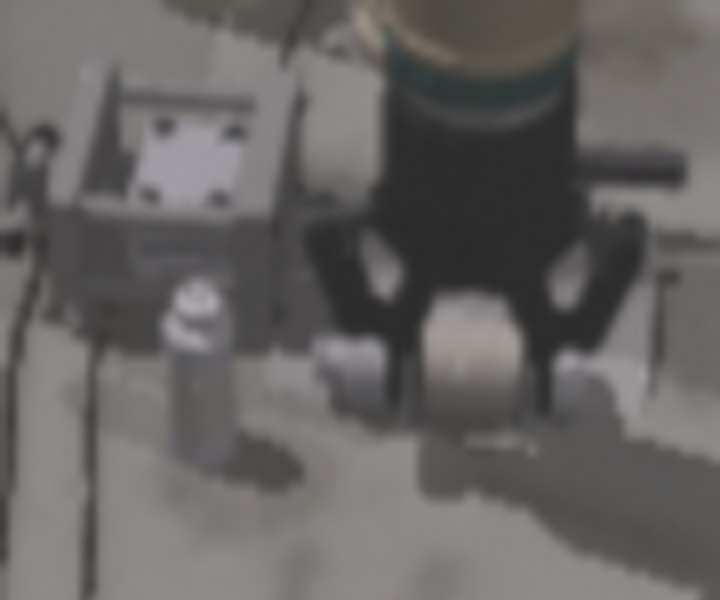

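The cartridge has reached the ramp foot, but the push is starting to jam: 12 N sideways and 11 N up. The tips bear above the cartridge axis, so I'll back off, lower the tips below the axis, and push from there.

Request:
{"name": "move_arm", "arguments": {
  "deltas": [
    [[0.006,0,0,0,0.05],[0.014,0,0,0,0.05],[0.014,0,0.006,0,0.05],[0.014,0,0.0125,0,0.05],[0.01,0,0.0125,0,0.05],[0.006,0,0.0125,0,0.05],[0.003,0,0.0125,0,0.05],[0,0,0.0125,0,0.05]]
  ]
}}

```text
clock: 6.4
position: [0.5555, 0.0597, 0.0158]
ee_rot: [0.0, 0.739, 0.673, 0.0]
contact_force: [-1.2, 1.9, 1.7]
width: 0.0408
gripper_force: 1.2
```

```bash
python3 -c "
from h import *
st()"
```

```text
t 6.4 press [-11.9 101.1] z 15.8 head 90.0 w 0.0408 F [-1.2  1.9  1.7] q [-0.02  0.47  1.84  0.    0.84  0.08]
```

Request:
{"name": "move_arm", "arguments": {
  "deltas": [
    [[-0.004,0,-0.001,0,0.05],[-0.008,0,-0.002,0,0.05],[-0.012,0,-0.003,0,0.05],[-0.016,0,-0.004,0,0.05],[-0.02,0,-0.005,0,0.05],[-0.024,0,-0.006,0,0.05],[-0.028,0,-0.007,0,0.05],[-0.032,0,-0.008,0,0.05]]
  ]
}}

```text
clock: 7.2
position: [0.5529, 0.0344, 0.0221]
ee_rot: [-0.0, 0.739, 0.674, -0.0]
contact_force: [0.5, 1.6, 1.0]
width: 0.0401
gripper_force: 1.2
```

```bash
python3 look.py s4; python3 -c "
from h import *
a=cv2.imread('pics/s4.png')[160:230,260:350];b=snap('top','t4.png')[130:250,290:400]
cv2.imwrite('pics/c_s4.png',cv2.resize(a,(720,560),interpolation=cv2.INTER_CUBIC))"
```

```text
t 7.2 press [-12.2  75.5] z 22.1 head 90.0 w 0.0401 F [0.5 1.6 1. ] q [-0.06  0.45  1.85 -0.    0.84  0.03]
```

View pics/c_s4.png

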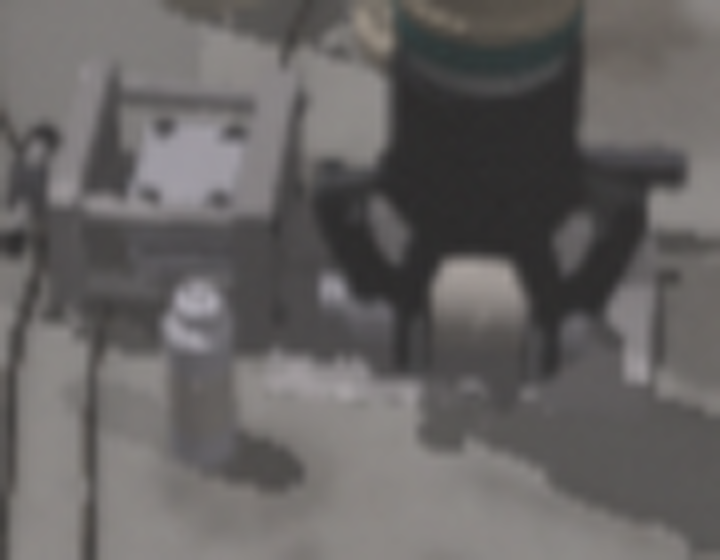

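The cartridge is climbing the ramp at about 2 N, with the neck at (335,285) clear of the plate. On to the lip.

Request:
{"name": "move_arm", "arguments": {
  "deltas": [
    [[-0.004,0,-0.0012,0,0.05],[-0.008,0,-0.0024,0,0.05],[-0.012,0,-0.0036,0,0.05],[-0.016,0,-0.0048,0,0.05],[-0.02,0,-0.006,0,0.05],[-0.024,0,-0.0072,0,0.05],[-0.028,0,-0.0084,0,0.05],[-0.031,0,-0.0096,0,0.05],[-0.034,0,-0.0105,0,0.05],[-0.037,0,-0.011,0,0.05],[-0.04,0,-0.011,0,0.05]]
  ]
}}

```text
clock: 8.4
position: [0.5499, 0.0024, 0.0308]
ee_rot: [0.0, 0.739, 0.674, -0.0]
contact_force: [0.1, -0.3, 0.6]
width: 0.0404
gripper_force: 0.0
```

```bash
python3 look.py s5; python3 -c "
from h import *
a=cv2.imread('pics/s5.png')[160:230,260:350]
cv2.imwrite('pics/c_s5.png',cv2.resize(a,(720,560),interpolation=cv2.INTER_CUBIC))"
```

```text
t 8.4 press [-12.2  43.4] z 30.8 head 90.0 w 0.0404 F [ 0.1 -0.3  0.6] q [-0.12  0.44  1.85 -0.    0.86 -0.03]
```

View pics/c_s5.png

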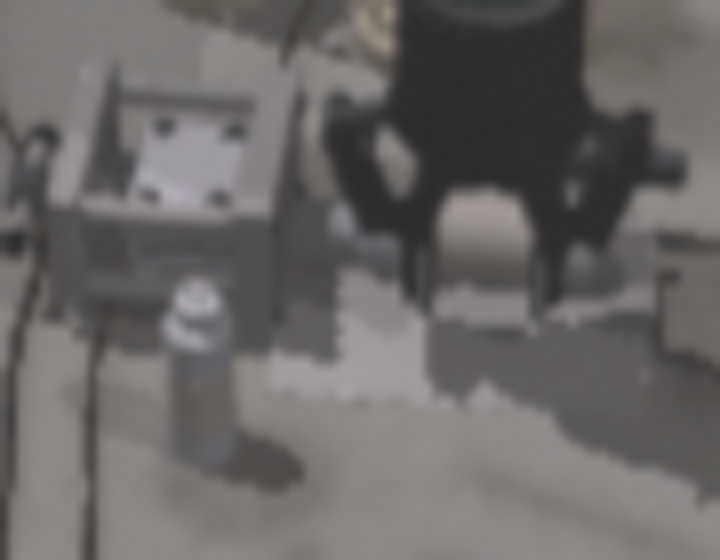

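The cartridge has gone over the lip and dropped into the V with no force left on the tool; the label sits at (487,225) in the crop. Next: rise, shut the fingers, move behind the tail.

Request:
{"name": "move_arm", "arguments": {
  "deltas": [
    [[0.01,0,-0.03,0,0.05],[0.01,0,-0.09,0,0.05],[-0.02,-0.06,-0.115,0,1],[-0.054,-0.124,-0.115,0,1],[-0.054,-0.124,-0.115,0,1],[-0.054,-0.124,-0.115,0,1],[-0.054,-0.124,-0.115,0,1],[-0.054,-0.124,-0.115,0,1]]
  ]
}}

```text
clock: 9.25
position: [0.449, -0.031, 0.1229]
ee_rot: [0.001, 0.739, 0.674, 0.001]
contact_force: [-0.1, 0.2, 0.0]
width: 0.0002
gripper_force: 0.0
```

Run:
```python
from h import *
st(); go(-.11,0,.030)
b=snap('side','s6.png').astype(int)
# expected projections of cartridge extents
for x in(-.062,-.012,.038,.05): print(x,px('side',[*p2w(x,.0),.044]).round(1))
u0,v0=px('side',[*p2w(-.012,0),.042])
r=int(round(v0)); 
for k in(r-2,r,r+2): print(k,[(u,*b[k,u]) for u in range(290,345,2)])
```

```text
t 9.25 press [-109.6    0.8] z 122.9 head 90.0 w 0.0002 F [-0.1  0.2  0. ] q [-0.22  0.19  1.94  0.    1.01 -0.13]
row [-0.001  -0.0007  0.1161] twist 0.0002
-0.062 [334.9 186.2]
-0.012 [320.2 185.4]
0.038 [305.7 184.6]
0.05 [302.2 184.4]
184 [(290, np.int64(146), np.int64(143), np.int64(148)), (292, np.int64(146), np.int64(145), np.int64(149)), (294, np.int64(105), np.int64(104), np.int64(107)), (296, np.int64(77), np.int64(77), np.int64(80)), (298, np.int64(86), np.int64(86), np.int64(89)), (300, np.int64(99), np.int64(100), np.int64(103)), (302, np.int64(103), np.int64(105), np.int64(107)), (304, np.int64(115), np.int64(115), np.int64(119)), (306, np.int64(171), np.int64(163), np.int64(166)), (308, np.int64(170), np.int64(163), np.int64(167)), (310, np.int64(167), np.int64(161), np.int64(164)), (312, np.int64(161), np.int64(156), np.int64(159)), (314, np.int64(150), np.int64(151), np.int64(157)), (316, np.int64(143), np.int64(147), np.int64(153)), (318, np.int64(141), np.int64(144), np.int64(150)), (320, np.int64(142), np.int64(145), np.int64(151)), (322, np.int64(133), np.int64(1
[... 2769 characters left out ...]
int64(159), np.int64(167)), (320, np.int64(155), np.int64(159), np.int64(166)), (322, np.int64(158), np.int64(162), np.int64(169)), (324, np.int64(160), np.int64(164), np.int64(172)), (326, np.int64(171), np.int64(169), np.int64(175)), (328, np.int64(182), np.int64(173), np.int64(178)), (330, np.int64(182), np.int64(174), np.int64(177)), (332, np.int64(184), np.int64(175), np.int64(179)), (334, np.int64(138), np.int64(134), np.int64(137)), (336, np.int64(114), np.int64(113), np.int64(117)), (338, np.int64(120), np.int64(120), np.int64(123)), (340, np.int64(120), np.int64(119), np.int64(123)), (342, np.int64(99), np.int64(99), np.int64(102)), (344, np.int64(98), np.int64(100), np.int64(103))]
```

The cartridge is seated in the V: tail edge at u≈334, shoulder 305.5, neck 301, matching origin press x≈-12. Now lower behind the tail and push.

Request:
{"name": "move_arm", "arguments": {
  "deltas": [
    [[-0.001,0,0.06,0,1],[-0.001,0,0.116,0,1],[-0.001,0,0.116,0,1],[-0.001,0.02,0.116,0,1],[-0.001,0.035,0.116,0,1],[-0.001,0.04,0.116,0,1],[-0.001,0.045,0.116,0,1],[-0.001,0.05,0.116,0,1],[-0.001,0.055,0.116,0,1],[-0.001,0.06,0.116,0,1]]
  ]
}}

```text
clock: 10.3
position: [0.4942, -0.0363, 0.0302]
ee_rot: [-0.0, 0.739, 0.674, -0.0]
contact_force: [-1.5, -0.1, 0.2]
width: 0.0003
gripper_force: 0.7
```

Request:
{"name": "move_arm", "arguments": {
  "deltas": [
    [[0,0.003,0,0,1],[0,0.006,0,0,1],[0,0.009,0,0,1],[0,0.012,0,0,1]]
  ]
}}

```text
clock: 10.7
position: [0.5046, -0.0373, 0.03]
ee_rot: [-0.0, 0.739, 0.673, -0.0]
contact_force: [-2.1, -0.9, 0.2]
width: -0.0004
gripper_force: 0.7
```

```bash
cat > prof.py <<'E'
from h import *
import sys
st(); b=snap('side',sys.argv[1]).astype(int)
for k in (186,187,188): print(k,list(b[k,294:342:2].mean(-1).round().astype(int)))
E
python3 prof.py s7.png
```

```text
t 10.7 press [-53.7  -0.3] z 30.0 head 90.0 w -0.0004 F [-2.1 -0.9  0.2] q [-0.21  0.39  1.94 -0.    0.81 -0.12]
186 [np.int64(90), np.int64(95), np.int64(105), np.int64(154), np.int64(180), np.int64(183), np.int64(184), np.int64(178), np.int64(171), np.int64(174), np.int64(175), np.int64(173), np.int64(173), np.int64(164), np.int64(158), np.int64(96), np.int64(85), np.int64(82), np.int64(51), np.int64(65), np.int64(68), np.int64(57), np.int64(116), np.int64(123)]
187 [np.int64(75), np.int64(98), np.int64(109), np.int64(146), np.int64(168), np.int64(169), np.int64(171), np.int64(168), np.int64(164), np.int64(168), np.int64(167), np.int64(168), np.int64(170), np.int64(171), np.int64(167), np.int64(94), np.int64(87), np.int64(83), np.int64(51), np.int64(64), np.int64(69), np.int64(58), np.int64(122), np.int64(126)]
188 [np.int64(66), np.int64(97), np.int64(106), np.int64(137), np.int64(154), np.int64(156), np.int64(158), np.int64(154), np.int64(152), np.int64(156), np.int64(157), np.int64(158), np.int64(162), np.int64(165), np.int64(170), np.int64(111), np.int64(92), np.int64(87), np.int64(51), np.int64(64), np.int64(69), np.int64(58), np.int64(120), np.int64(121)]
```

Request:
{"name": "move_arm", "arguments": {
  "deltas": [
    [[0,0.003,0,0,1],[0,0.006,0,0,1],[0,0.009,0,0,1],[0,0.012,0,0,1],[0,0.014,0,0,1]]
  ]
}}

```text
clock: 11.25
position: [0.516, -0.0383, 0.0301]
ee_rot: [0.0, 0.739, 0.674, 0.0]
contact_force: [-1.4, -0.5, 0.9]
width: -0.0
gripper_force: 0.7
```

Request:
{"name": "move_arm", "arguments": {
  "deltas": [
    [[0,0.002,0,0,1],[0,0.004,0,0,1],[0,0.005,0,0,1]]
  ]
}}

```text
clock: 11.55
position: [0.5189, -0.0386, 0.03]
ee_rot: [-0.001, 0.739, 0.674, -0.001]
contact_force: [-4.1, -1.2, 1.8]
width: -0.0
gripper_force: 1.8
```

```bash
python3 prof.py s8.png | head -2
```

```text
t 11.55 press [-39.2  -0.2] z 30.0 head 90.0 w -0.0 F [-4.1 -1.2  1.8] q [-0.21  0.4   1.91 -0.    0.83 -0.11]
186 [np.int64(90), np.int64(101), np.int64(115), np.int64(172), np.int64(182), np.int64(174), np.int64(169), np.int64(173), np.int64(172), np.int64(172), np.int64(174), np.int64(174), np.int64(166), np.int64(92), np.int64(87), np.int64(75), np.int64(52), np.int64(60), np.int64(65), np.int64(53), np.int64(103), np.int64(113), np.int64(120), np.int64(123)]
```

Request:
{"name": "move_arm", "arguments": {
  "deltas": [
    [[0,0.001,0,0,1],[0,0.002,0,0,1],[0,0.002,0,0,1]]
  ]
}}

```text
clock: 11.9
position: [0.5189, -0.0385, 0.0298]
ee_rot: [-0.002, 0.739, 0.674, -0.002]
contact_force: [-6.7, -0.9, 3.3]
width: 0.0004
gripper_force: 3.1
```

The push stops at TCP x = -39 with force rising to 7 N. With a finger half-thickness of about 14.5 mm, that puts the tail at -25, which is home. The label edge moved about 10.5 px (~36 mm), which agrees. Next is the keeper sweep.

```bash
cat > kp.py <<'E'
from h import *
P=np.array([-.033,-.045])
def fp(v,r=.052,gap=0):
    a=3.571-v;u=np.array([np.cos(a),np.sin(a)]);n=np.array([-np.sin(a),np.cos(a)])
    return P+r*u+(.006+.0145*abs(n[0])+.011*abs(n[1])+gap)*n
E
python3 - <<'E'
from kp import *
b=cv2.imread('pics/s8.png').astype(int)
print('redness label',list((b[187,294:326,2]-b[187,294:326,0])))
b=cv2.imread('pics/s6.png').astype(int);print(list((b[187,298:338,2]-b[187,298:338,0])))
a=fp(.3,gap=.02);print(a)
print(fp(2.0))
go(-.095,0,.10);go(a[0],a[1],.1);go(a[0],a[1],.039)
E
```

```text
redness label [np.int64(0), np.int64(0), np.int64(-2), np.int64(-1), np.int64(-2), np.int64(-4), np.int64(-4), np.int64(-4), np.int64(-5), np.int64(-3), np.int64(7), np.int64(11), np.int64(10), np.int64(11), np.int64(11), np.int64(11), np.int64(12), np.int64(11), np.int64(11), np.int64(12), np.int64(12), np.int64(12), np.int64(10), np.int64(0), np.int64(-3), np.int64(-4), np.int64(-2), np.int64(-1), np.int64(0), np.int64(0), np.int64(-1), np.int64(0)]
[np.int64(1), np.int64(2), np.int64(1), np.int64(-1), np.int64(-2), np.int64(-3), np.int64(-3), np.int64(-4), np.int64(-4), np.int64(-4), np.int64(-3), np.int64(-4), np.int64(-4), np.int64(-5), np.int64(-4), np.int64(0), np.int64(9), np.int64(11), np.int64(11), np.int64(12), np.int64(11), np.int64(12), np.int64(12), np.int64(12), np.int64(12), np.int64(12), np.int64(13), np.int64(12), np.int64(6), np.int64(-2), np.int64(-4), np.int64(-5), np.int64(-5), np.int64(-5), np.int64(-5), np.int64(-4), np.int64(-1), np.int64(3), np.int64(4), np.int64(4)]
[-0.07956089 -0.09016536]
[-0.05351283  0.00699582]
row [ 0.0002 -0.0701 -0.0874] twist 0.0001
row [-0.1125 -0.0508 -0.0876] twist 0.0001
row [-0.1126 -0.0505 -0.0113] twist 0.0001
```

Request:
{"name": "move_arm", "arguments": {
  "deltas": [
    [[0,-0.02,0,0,1],[0,-0.07,0,0,1],[0,-0.07,-0.05,0,1],[-0.04,-0.06,-0.0875,0,1],[-0.1,-0.051,-0.0875,0,1],[-0.1125,-0.051,-0.0875,0,1],[-0.1125,-0.051,-0.0875,0,1],[-0.1125,-0.051,-0.0875,0,1]]
  ]
}}

```text
clock: 12.7
position: [0.472, -0.1239, 0.0996]
ee_rot: [-0.001, 0.739, 0.673, 0.0]
contact_force: [-0.2, -0.0, 0.6]
width: -0.0003
gripper_force: 0.0
```

Run:
```python
from kp import *
st(); s=snap('side','s9.png'); t=snap('top','t9.png')
for n,im in(('side',s),('top',t)):
    for x in(-.025,.025,.075): print(n,x,px(n,[*p2w(x,0),.046]).round(1))
    print('keeper end .45',px(n,[*p2w(-.095,-.044),.0435]).round(1))
a=s[165:205,280:350]; b=t[140:240,310:400]
cv2.imwrite('pics/c9.png',np.vstack([cv2.resize(a,(525,300),interpolation=cv2.INTER_CUBIC),cv2.resize(b[:50],(525,292),interpolation=cv2.INTER_CUBIC)]))
b=s.astype(int)
for k in(186,188):print(list(b[k,290:345].mean(-1).round().astype(int).tolist()))
```

```text
t 12.7 press [-78.1 -89.6] z 99.6 head 90.0 w -0.0003 F [-0.2 -0.   0.6] q [-0.4   0.27  1.9   0.    0.97 -0.31]
side -0.025 [324.1 185.2]
side 0.025 [309.4 184.3]
side 0.075 [294.9 183.5]
keeper end .45 [344.8 178.8]
top -0.025 [354.9 211.7]
top 0.025 [356.7 193.8]
top 0.075 [358.5 176.1]
keeper end .45 [368.3 239.2]
[129, 130, 129, 121, 89, 82, 100, 109, 113, 138, 170, 180, 181, 179, 172, 169, 169, 170, 171, 172, 171, 171, 171, 172, 173, 174, 175, 180, 181, 182, 182, 181, 181, 179, 160, 124, 99, 85, 81, 81, 80, 87, 82, 85, 102, 94, 111, 118, 119, 120, 120, 120, 119, 117, 105]
[80, 80, 80, 76, 66, 79, 104, 111, 112, 119, 144, 150, 153, 154, 148, 146, 148, 149, 152, 151, 152, 152, 154, 156, 159, 159, 162, 167, 171, 172, 172, 173, 174, 172, 155, 127, 114, 111, 109, 105, 107, 105, 104, 106, 110, 112, 115, 119, 121, 121, 121, 115, 100, 98, 98]
```

View pics/c9.png

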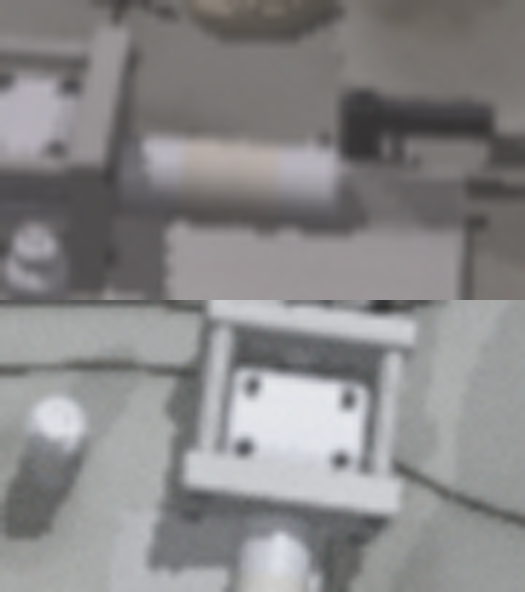

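The crop shows the shoulder, in the plate's shadow, up against the plate. The body spans u≈295.5 to 324.8, which is 29.3 px or 100 mm, so the cartridge is home. The keeper end is at about (345,180), i.e. open at about 0.45 rad. Lower, then sweep.

Request:
{"name": "move_arm", "arguments": {
  "deltas": [
    [[0,0,0.05,0,1],[0,0,0.076,0,1],[0,0,0.076,0,1],[0,0,0.076,0,1]]
  ]
}}

```text
clock: 13.2
position: [0.4723, -0.1237, 0.0392]
ee_rot: [-0.0, 0.739, 0.674, -0.0]
contact_force: [-0.2, 0.6, 1.3]
width: -0.0002
gripper_force: 0.0
```

Run:
```python
from kp import *
st()
c=w2p(manip.get_state()['position'])
for v in np.r_[np.arange(.3,2.0,.075),2.0,2.03]:
    d=(fp(v)-c)/.8; print(round(v,3),'tx %.3f ty %.3f'%(d[1],d[0]))
```

```text
t 13.2 press [-77.8 -89.3] z 39.2 head 90.1 w -0.0002 F [-0.2  0.6  1.3] q [-0.4   0.35  1.97  0.    0.82 -0.31]
0.3 tx 0.024 ty -0.005
0.375 tx 0.030 ty -0.008
0.45 tx 0.035 ty -0.009
0.525 tx 0.039 ty -0.011
0.6 tx 0.043 ty -0.012
0.675 tx 0.047 ty -0.013
0.75 tx 0.051 ty -0.014
0.825 tx 0.055 ty -0.014
0.9 tx 0.060 ty -0.015
0.975 tx 0.065 ty -0.014
1.05 tx 0.069 ty -0.014
1.125 tx 0.074 ty -0.013
1.2 tx 0.079 ty -0.012
1.275 tx 0.084 ty -0.010
1.35 tx 0.089 ty -0.007
1.425 tx 0.094 ty -0.005
1.5 tx 0.098 ty -0.002
1.575 tx 0.102 ty 0.002
1.65 tx 0.106 ty 0.006
1.725 tx 0.110 ty 0.011
1.8 tx 0.114 ty 0.016
1.875 tx 0.116 ty 0.021
1.95 tx 0.119 ty 0.026
2.0 tx 0.120 ty 0.030
2.03 tx 0.121 ty 0.032
```

Request:
{"name": "move_arm", "arguments": {
  "deltas": [
    [[0.024,-0.005,0,0,1],[0.03,-0.008,0,0,1],[0.035,-0.009,0,0,1],[0.039,-0.011,0,0,1],[0.043,-0.012,0,0,1],[0.047,-0.013,0,0,1],[0.051,-0.014,0,0,1],[0.055,-0.014,0,0,1],[0.06,-0.015,0,0,1],[0.065,-0.014,0,0,1],[0.069,-0.014,0,0,1],[0.074,-0.013,0,0,1]]
  ]
}}

```text
clock: 14.4
position: [0.4672, -0.0644, 0.0392]
ee_rot: [-0.0, 0.739, 0.674, -0.0]
contact_force: [0.1, -1.5, 0.3]
width: -0.0001
gripper_force: 0.5
```

Request:
{"name": "move_arm", "arguments": {
  "deltas": [
    [[0.005,0.001,0,0,1],[0.01,0.003,0,0,1],[0.015,0.006,0,0,1],[0.02,0.008,0,0,1],[0.024,0.011,0,0,1],[0.028,0.015,0,0,1],[0.032,0.019,0,0,1],[0.036,0.024,0,0,1],[0.04,0.029,0,0,1],[0.042,0.034,0,0,1],[0.045,0.038,0,0,1]]
  ]
}}

```text
clock: 15.5
position: [0.5013, -0.0315, 0.0392]
ee_rot: [-0.0, 0.739, 0.674, -0.0]
contact_force: [0.4, -0.3, 0.3]
width: -0.0002
gripper_force: 0.5
```

Run:
```python
from kp import *
st(); p=fp(2.03); go(p[0],p[1],.039)
```

```text
t 15.5 press [-57.4   5.2] z 39.2 head 90.0 w -0.0002 F [ 0.4 -0.3  0.3] q [-0.2   0.37  1.94 -0.    0.83 -0.11]
row [0.003  0.0064 0.0003] twist 0.0001
```

Request:
{"name": "move_arm", "arguments": {
  "deltas": [
    [[0.001,0.003,0,0,1],[0.003,0.005,0,0,1],[0.003,0.007,0,0,1],[0.003,0.007,0,0,1]]
  ]
}}

```text
clock: 15.9
position: [0.5062, -0.0295, 0.0391]
ee_rot: [-0.001, 0.739, 0.673, -0.0]
contact_force: [-2.3, 0.1, 0.2]
width: 0.0002
gripper_force: 1.1
```

Request:
{"name": "move_arm", "arguments": {
  "deltas": [
    [[0,0.002,0,0,1],[0,0.003,0,0,1],[0,0.003,0,0,1]]
  ]
}}

```text
clock: 16.2
position: [0.5064, -0.0295, 0.039]
ee_rot: [-0.002, 0.739, 0.674, -0.002]
contact_force: [-6.9, 1.3, 3.6]
width: -0.0
gripper_force: 3.2
```

```bash
python3 -c "
from h import *
st()"
```

```text
t 16.2 press [-52.5   7.7] z 39.0 head 90.0 w -0.0 F [-6.9  1.3  3.6] q [-0.2   0.38  1.93 -0.    0.84 -0.1 ]
```

The keeper meets a hard stop at TCP x = -52.5; the stop at 2.0 rad was predicted at -53.5, so it is shut. Backing off, then a final check by numbers.

Request:
{"name": "move_arm", "arguments": {
  "deltas": [
    [[0,-0.01,0,0,1],[0,-0.05,0,0,1],[0,-0.08,-0.05,0,1],[0,-0.1,-0.1,0,1],[0,-0.12,-0.16,0,1],[0,-0.12,-0.16,0,1],[0,-0.12,-0.16,0,1],[0,-0.12,-0.16,0,1]]
  ]
}}

```text
clock: 17.0
position: [0.4135, -0.0211, 0.1666]
ee_rot: [-0.0, 0.739, 0.673, -0.0]
contact_force: [-0.2, 0.5, -0.3]
width: -0.0001
gripper_force: 0.0
```

Run:
```python
from kp import *
st(); s=snap('side','s10.png'); b=s.astype(int)
for k in(186,188):print(k,b[k,290:345].mean(-1).round().astype(int).tolist())
r=(b[187,:,2]-b[187,:,0]); u=[i for i in range(295,335) if r[i]>5]; print('label',u[0],u[-1])
for v in(2.0,1.85):
    a=3.571-v; e=P+.062*np.array([np.cos(a),np.sin(a)]); print(v,'keeper end top',px('side',[*p2w(*e),.0435]).round(1))
print('pivot',px('side',[*p2w(*P),.0435]).round(1))
old=cv2.imread('pics/s9.png').astype(int)
d=(old-b).mean(-1)[165:200,318:350]; ys,xs=np.where(d>35); print('darkened u',xs.min()+318,xs.max()+318,'v',ys.min()+165,ys.max()+165)
for k in range(170,196,2): print(k,b[k,318:350].mean(-1).round().astype(int).tolist())
```

```text
t 17.0 press [-145.8    7.4] z 166.6 head 90.0 w -0.0001 F [-0.2  0.5 -0.3] q [-0.22  0.09  1.94 -0.    1.11 -0.13]
186 [128, 128, 128, 120, 89, 82, 99, 107, 113, 137, 169, 178, 179, 179, 171, 167, 167, 168, 170, 170, 169, 170, 169, 171, 172, 172, 173, 178, 180, 180, 181, 180, 179, 177, 156, 103, 81, 78, 78, 68, 70, 88, 86, 84, 103, 94, 111, 118, 118, 119, 119, 119, 118, 117, 116]
188 [81, 80, 79, 76, 65, 79, 103, 110, 112, 118, 142, 150, 151, 153, 146, 145, 147, 148, 150, 150, 151, 151, 153, 155, 157, 158, 161, 166, 169, 170, 171, 172, 172, 170, 148, 103, 82, 79, 74, 86, 91, 105, 115, 120, 124, 125, 122, 123, 122, 120, 120, 114, 108, 113, 113]
label 304 316
2.0 keeper end top [326.1 189.1]
1.85 keeper end top [328.9 189.1]
pivot [327.  177.6]
darkened u 326 331 v 187 196
170 [94, 97, 112, 116, 118, 117, 115, 113, 113, 116, 120, 119, 117, 115, 114, 113, 113, 112, 110, 110, 108, 109, 109, 109, 109, 111, 111, 113, 114, 113, 114, 114]
172 [119, 119, 118, 118, 117, 116, 115, 114, 114, 122, 125, 122, 120, 118, 115, 113, 112, 113, 113, 113, 113, 114, 114, 114, 113, 113, 111, 113, 113, 114,
[... 1049 characters left out ...]
, 103, 94, 111, 118, 118, 119, 119, 119, 118, 117, 116, 117, 117, 117, 116, 117]
188 [169, 170, 171, 172, 172, 170, 148, 103, 82, 79, 74, 86, 91, 105, 115, 120, 124, 125, 122, 123, 122, 120, 120, 114, 108, 113, 113, 113, 113, 113, 111, 111]
190 [140, 142, 145, 146, 148, 147, 120, 79, 63, 63, 68, 84, 89, 92, 106, 110, 111, 111, 112, 111, 110, 106, 100, 101, 99, 105, 106, 104, 104, 103, 104, 105]
192 [103, 104, 105, 106, 108, 108, 93, 70, 61, 63, 73, 85, 90, 90, 101, 108, 110, 109, 109, 110, 110, 110, 110, 108, 102, 102, 102, 102, 102, 103, 102, 103]
194 [86, 85, 83, 83, 84, 85, 85, 82, 84, 83, 84, 85, 85, 87, 90, 105, 112, 113, 108, 106, 106, 108, 109, 105, 81, 71, 73, 96, 102, 101, 101, 101]
```

The keeper is a straight dark bar at u≈325–328 across the V, right behind the tail, and the cartridge hasn't moved (label 304–316). The robot is clear, so I'm handing in.

```bash
python3 -c "
from rig import manip
print(manip.sign_off())"
```

```text
the job is handed in; nothing more can be done
None
```

I handed the job in at 17 s of the 58 s allowed: the cartridge is in the V-block with its shoulder home against the nozzle plate, the keeper is shut against its stop, and the robot is clear of everything; sign-off returned no verdict.

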